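# Move the seasonings to the new pull-out rack in the same order from the handle

## Task

Move the jar, the pot, the tin and the pepper mill from the old wooden pull-out rack to the new metal one, one to each bay, keeping their order as counted from the handle: what stands nearest the old rack's handle goes in the bay nearest the new rack's handle, the next in the next bay, and so on (the two handles are at opposite ends). Set each one down upright on the floor of its bay; do not drop or tip any of them.

Things in the scene. Friction and masses are not known exactly. Their poses are not given: they have to be found in the camera images.
- jar: Spice jar: round amber glass body 46 mm across, with a black cap 47 mm across, 86 mm high in all. Weighs about 160 g. Good grip: 62 mm above its foot. Loose, stands upright: origin at the centre of its foot, z up. It starts on the small round cork pad (pad_jar).
- pot: Squat mustard pot: round white ceramic body 58 mm across and 64 mm high, with a wooden lid 52 mm across, 75 mm high in all. Weighs about 260 g. Good grip: 50 mm above its foot. Loose, stands upright: origin at the centre of its foot, z up. It starts on the large round cork pad (pad_pot).
- tin: Square metal tea tin 46 x 46 mm (lid 48 x 48 mm and 14 mm high), 86 mm high in all. Weighs about 120 g. Good grip: 62 mm above its foot. Loose, stands upright: origin at the centre of its foot, z up. x and y are square to its sides. It starts on the square cork pad (pad_tin), turned up to 0.2 rad.
- mill: Wooden pepper mill: round foot 50 mm across, waist 34 mm across, straight round head 40 mm across from 56 to 90 mm above the foot, with a small steel nut on top, 96 mm high in all. Weighs about 150 g. Good grip: 74 mm above its foot. Loose, stands upright: origin at the centre of its foot, z up. It starts on the six-sided cork pad (pad_mill).
- pad_jar: Round cork pad 60 mm across, 4 mm thick, on which the glass jar starts. Origin at the centre of its underside. It is fixed to the old rack, its axes parallel to the rack's; it takes any of the rack's four places.
- pad_pot: Round cork pad 73 mm across, 4 mm thick, on which the ceramic pot starts. Origin at the centre of its underside. It is fixed to the old rack, its axes parallel to the rack's; it takes any of the rack's four places.
- pad_tin: Square cork pad 64 x 64 mm, 4 mm thick, on which the tin starts. Origin at the centre of its underside. It is fixed to the old rack, its axes parallel to the rack's; it takes any of the rack's four places.
- pad_mill: Six-sided cork pad 60 mm across flats, 4 mm thick, on which the pepper mill starts. Origin at the centre of its underside. It is fixed to the old rack, its axes parallel to the rack's; it takes any of the rack's four places.
- old_rack: Old rack: fixed dark wooden tray, 82 mm wide (x), 316 mm long (y); rim 4 mm thick, 20 mm high; floor 12 mm above the worktop. Origin: centre of its underside. The pads lie in a row at x = 0, y = +117, +39, -39, -117 mm. A low steel loop handle sticks out 39 mm at its +y end: y = +117 is the place nearest the handle. Turned up to 0.2 rad; it may lie nearer or farther than the new rack.
- new_rack: New rack: fixed bright metal tray, 82 mm wide (x), 316 mm long (y). Rim and three cross ribs, 4 mm thick, 20 mm high, make four equal bays 74 x 74 mm inside, centres at x = 0, y = -117, -39, +39, +117 mm; bay floor 12 mm above the worktop. Origin: centre of its underside. A low steel loop handle sticks out 39 mm at its -y end: y = -117 is the bay nearest the handle. Turned up to 0.2 rad.
There are look-alikes about, which are no part of the job. Leave any red look-alike of the jar alone.

How it is judged:
At the end, for the whole second after the job is handed in: Each of the four stands in its own bay of the new rack, the same count from the new rack's handle as its cork pad is from the old rack's handle: centre within 16 mm of the bay's centre along each of the rack's sides, foot within 5 mm of the bay floor, leaning less than 0.1 rad, released and at rest (((y of pad_jar in the frame of old_rack between 0.097 and 0.137 m and y of jar in the frame of new_rack between -0.133 and -0.101 m) or (y of pad_jar in the frame of old_rack between 0.019 and 0.059 m and y of jar in the frame of new_rack between -0.055 and -0.023 m) or (y of pad_jar in the frame of old_rack between -0.059 and -0.019 m and y of jar in the frame of new_rack between 0.023 and 0.055 m) or (y of pad_jar in the frame of old_rack between -0.137 and -0.097 m and y of jar in the frame of new_rack between 0.101 and 0.133 m)) and x of jar in the frame of new_rack between -0.016 and 0.016 m and z of jar in the frame of new_rack between 0.007 and 0.017 m and angle between each of jar, pot, tin, mill's own z axis and vertical below 0.1 rad and linear speed of each of jar, pot, tin, mill below 0.02 m/s and contact force between each of jar, pot, tin, mill and the fingers below 0.1 N and ((y of pad_pot in the frame of old_rack between 0.097 and 0.137 m and y of pot in the frame of new_rack between -0.133 and -0.101 m) or (y of pad_pot in the frame of old_rack between 0.019 and 0.059 m and y of pot in the frame of new_rack between -0.055 and -0.023 m) or (y of pad_pot in the frame of old_rack between -0.059 and -0.019 m and y of pot in the frame of new_rack between 0.023 and 0.055 m) or (y of pad_pot in the frame of old_rack between -0.137 and -0.097 m and y of pot in the frame of new_rack between 0.101 and 0.133 m)) and x of pot in the frame of new_rack between -0.016 and 0.016 m and z of pot in the frame of new_rack between 0.007 and 0.017 m and ((y of pad_tin in the frame of old_rack between 0.097 and 0.137 m and y of tin in the frame of new_rack between -0.133 and -0.101 m) or (y of pad_tin in the frame of old_rack between 0.019 and 0.059 m and y of tin in the frame of new_rack between -0.055 and -0.023 m) or (y of pad_tin in the frame of old_rack between -0.059 and -0.019 m and y of tin in the frame of new_rack between 0.023 and 0.055 m) or (y of pad_tin in the frame of old_rack between -0.137 and -0.097 m and y of tin in the frame of new_rack between 0.101 and 0.133 m)) and x of tin in the frame of new_rack between -0.016 and 0.016 m and z of tin in the frame of new_rack between 0.007 and 0.017 m and ((y of pad_mill in the frame of old_rack between 0.097 and 0.137 m and y of mill in the frame of new_rack between -0.133 and -0.101 m) or (y of pad_mill in the frame of old_rack between 0.019 and 0.059 m and y of mill in the frame of new_rack between -0.055 and -0.023 m) or (y of pad_mill in the frame of old_rack between -0.059 and -0.019 m and y of mill in the frame of new_rack between 0.023 and 0.055 m) or (y of pad_mill in the frame of old_rack between -0.137 and -0.097 m and y of mill in the frame of new_rack between 0.101 and 0.133 m)) and x of mill in the frame of new_rack between -0.016 and 0.016 m and z of mill in the frame of new_rack between 0.007 and 0.017 m); the robot touches nothing.
It fails at once if the jar, pot, tin or mill is tipped over (leans more than 40 degrees) (angle between any of jar, pot, tin, mill's own z axis and vertical above 0.7 rad).
It fails at once if the jar, pot, tin or mill is dropped (moves faster than 0.6 m/s while no finger touches it, a fall of about 18 mm) ((linear speed of jar above 0.6 m/s and contact force between jar and the fingers below 0.05 N) or (linear speed of pot above 0.6 m/s and contact force between pot and the fingers below 0.05 N) or (linear speed of tin above 0.6 m/s and contact force between tin and the fingers below 0.05 N) or (linear speed of mill above 0.6 m/s and contact force between mill and the fingers below 0.05 N)).
It also fails if it takes over 102 s, if anything falls off the work surface, if the arm or the gripper's body presses on something with over 40 N, if the wrist force passes 120 N, or if a joint passes its speed limit or range.

## Robot

A 7-joint arm with a two-finger parallel gripper is mounted at the origin on the work surface. World frame = base frame: x ahead of the robot, y to its left, z up, the work surface at z = 0. Lengths are in m, angles in rad, forces in N, time in s.
With the tool pointing down it reaches from about 0.425 to 0.875 m from the base axis. Payload 9.9 kg.
Tool frame: the origin (TCP) lies on the centre line of the jaws, within the pads' length; the fingertips stand bot.finger_overhang ahead of it and the grasp point (between the pads) lies 2 mm behind it (bot.finger_overhang is the distance from the TCP to the fingertips, in m); z points along the fingers, x is the direction in which the jaws open and shut, and the axes are right-handed (so a half turn about z gives the same grasp; the last joint's range is limited). The gripper opens to 85 mm and grips with 20 to 120 N. Pads are 22 mm wide; open, the fingers measure 114 mm over their backs; the gripper's body (76 mm by 85 mm) begins 54 mm behind the grasp point. The pads swing forward as they close: fully open they stand 13 mm farther back than shut.
Start: joints at [1.159, 0.576, 0.025, 1.437, -0.015, 1.129, -0.057], TCP at [0.217, -0.639, 0.213] pointing down, gripper open.
Joint ranges: [-2.76, 2.76], [-0.34, 2.15], [-1.52, 1.57], [0.19, 2.46], [-1.09, 4.23], [0.17, 1.99], [-2.82, 2.82]. Speed limits (rad/s): [2.22, 2.22, 3.01, 3.01, 3.14, 3.14, 3.14].

## Interface

Orientations are given as a unit quaternion [x, y, z, w].
In Python, from bench import bot gives the robot as it stands. The module is installed in compiled form; this text tells all that it offers.
- The arm moves only by the tool send_rows, never from a script. Its argument "rows" is text: rows parted by semicolons, each of 7 numbers parted by spaces: the opening, from -1 (shut) to 1 (fully open), then the shift along the tool's x, y, z in cm, then the turn, a rotation vector about the tool's x, y, z in rad. A call has 1 to 8 rows; each row is the pose to reach, as a shift and turn from the pose commanded when the call began, along the tool's axes at that moment; what a row does not reach only later rows make up. A row lasts 1/8 s, in which the tool goes at most 62.5 mm and 10.7 degrees, less where a joint would pass 70% of its speed; a pose out of reach is approached as far as the arm can. A call with a gripper value outside its range is refused whole. The fingers move at their own pace and stop on an object; the grip force is fixed at half the most. Time passes only in rows, so rows that repeat a pose let the fingers close. It gives the time, the measured TCP pose, the force and the opening at its end, in the units of the state.
- bot.observe(): the state, without advancing time (a new reading comes with each control period).
- bot.camera(name): name is "scene" or "top"; returns a dict with "pixels" (420x560x3 uint8, red, green, blue), "camera_matrix" (3x3 intrinsics, pixels), "extrinsics" (4x4, takes a point from world to camera coordinates). Camera axes: x right, y down, z forward; pixel columns grow to the right and rows downward; lengths in m; the calibration is good to about 2 mm. A picture is of the moment at which its call begins. There is no depth.
- bot.close_job(): hands the job in, once; it reports no verdict.
The state is a dict: "t": time; "q": joint angles; "qvel": joint speeds; "effort": joint torques, N m; "eef_pos": TCP position; "tcp_rot": TCP orientation; "wrist_force": force on the tool from outside, world axes, zero at the start; "moment": the same for the moment, N m; "opening": opening from 0.0 (shut) to 1.0 (fully open).
Only numpy, scipy, OpenCV 4.12 (cv2) and the standard library are available. Lean on these libraries where they do the work, as an engineer would, in place of code of your own. Each camera call takes 0.05 s, during which the arm holds its last target. There are 200 camera calls.

## Working session

There is one attempt and no reset: what is moved stays moved. The work goes in short steps, Python scripts to look and compute and a tool call to move; the robot and the scene stay as the last step left them, time stands still between calls to the robot, and variables do not carry over. Pictures are saved under pics/ and viewed, on a budget of 14 in all, crops included, one or two more only if the job needs it, and the job is handed in when it is done.

Besides the shell and the picture viewer there is one more tool, called after "Call:" in YAML: its name, and indented under it one key for each argument. send_rows: Moves the arm, as the interface text tells. Its arguments: {"type":"object","properties":{"rows":{"type":"string"}},"required":["rows"]}

```bash
mkdir -p pics; python3 - <<'E'
from bench import bot
import cv2,numpy as np
s=bot.observe();print(s['t'],s['eef_pos'],s['tcp_rot'],s['opening'],bot.finger_overhang)
for n in('scene','top'):
    c=bot.camera(n);cv2.imwrite(f'pics/{n}0.png',c['pixels'][:,:,::-1]);print(c['camera_matrix'].tolist(),np.round(c['extrinsics'],4).tolist())
E
```

```text
0.0 [ 0.21715335 -0.63858319  0.21214569] [ 8.13006134e-01 -5.82254510e-01 -7.16499319e-04 -4.46245048e-04] 0.9979662663799476 0.017
[[434.58127806015466, 0.0, 271.2122081128794], [0.0, 434.58127806015466, 210.57118690716274], [0.0, 0.0, 1.0]] [[0.7121, 0.7021, -0.002, -0.3379], [0.6011, -0.6111, -0.515, -0.2892], [-0.3628, 0.3655, -0.8572, 0.9696], [0.0, 0.0, 0.0, 1.0]]
[[491.35580741577644, 0.0, 278.9572589546764], [0.0, 491.35580741577644, 212.50791674854506], [0.0, 0.0, 1.0]] [[0.1723, -0.9851, -0.0013, -0.083], [-0.9634, -0.1682, -0.2089, 0.506], [0.2056, 0.0372, -0.9779, 0.6424], [0.0, 0.0, 0.0, 1.0]]
```

View pics/scene0.png

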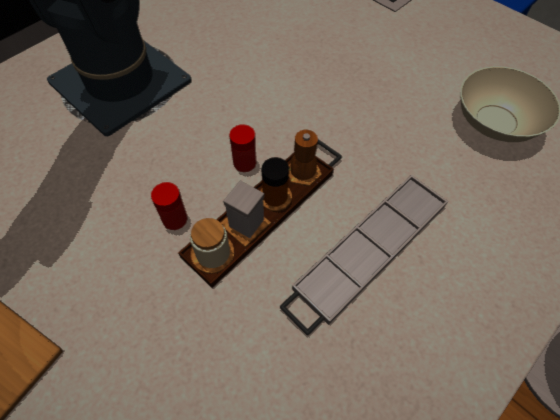

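View pics/top0.png

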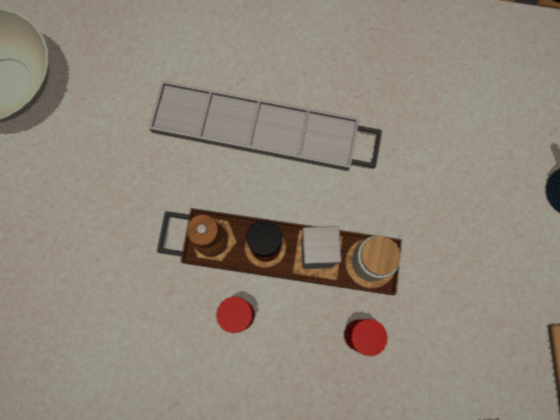

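Scene: from the old rack's handle (left in top view, 172,233) the order is mill (201,229), jar (264,238), tin (322,245), pot (380,255). The new rack's handle is on the right (367,147), with bays from (330,135) to (182,108). There are red decoys at (235,314) and (368,337).

```bash
cat > h.py <<'E'
from bench import bot
import cv2,numpy as np
from scipy.optimize import least_squares
def ray(c,uv,z):
    K=np.array(c['camera_matrix']);E=np.array(c['extrinsics']);R=E[:3,:3];t=E[:3,3]
    d=R.T@np.linalg.solve(K,[uv[0],uv[1],1]);o=-R.T@t
    return (o+d*(z-o[2])/d[2])[:2]
def proj(c,P):
    E=np.array(c['extrinsics']);p=E[:3,:3]@P+E[:3,3];p=np.array(c['camera_matrix'])@p
    return p[:2]/p[2]
def w(p,x,y): return np.array([p[0]+x*np.cos(p[2])-y*np.sin(p[2]),p[1]+x*np.sin(p[2])+y*np.cos(p[2])])
def fit(obs,p0):  # obs: (cam,uv,(x,y),z)
    f=lambda p:np.concatenate([proj(c,np.r_[w(p,*l),z])-uv for c,uv,l,z in obs])
    r=least_squares(f,p0,x_scale=[.01,.01,.01],loss='soft_l1');return r.x,f(r.x).reshape(-1,2)
E
python3 - <<'E'
from h import *
c=bot.camera('top');s=bot.camera('scene')
a,b=.041,.158
L=[(a,b),(a,-b),(-a,-b),(-a,b)]
new=[(c,uv,l,.02) for uv,l in zip([(166,84),(357,119),(350,167),(151,130)],L)]
old=[(c,uv,l,.02) for uv,l in zip([(191,210),(401,240),(396,292),(182,262)],L)]
new2=[(s,uv,l,.02) for uv,l in zip([(446,203),(330,318),(295,287),(412,179)],L)]
old2=[(s,uv,l,.02) for uv,l in zip([(333,170),(212,281),(181,252)],L)]
for o,n in((new,'new top'),(new2,'new scene'),(new+new2,'new'),(old,'old top'),(old2,'old sc'),(old+old2,'old')):
    p,r=fit(o,[.6,-.1,0]);print(n,p.round(4),r.round(1).tolist())
    for y in(-.117,-.039,.039,.117):print('   ',w(p,0,y).round(4),end='')
    print()
for n,uv,uvs,z in(('mill',(201,229),(306,136),.112),('jar',(264,238),(275,168),.102),('tin',(322,243),(244,196),.102),('pot',(381,256),(209,233),.091)):
    print(n,ray(c,uv,z).round(4),ray(s,uvs,z).round(4))
for uv in((235,314),(368,337)):print('red',ray(c,uv,.086))
# tin lid edge crops
im=c['pixels'][:,:,::-1]
cv2.imwrite('pics/crop.png',cv2.resize(im[195:305,150:410],None,fx=3,fy=3,interpolation=cv2.INTER_CUBIC))
E
```

```text
new top [ 0.6505  0.067  -0.0218] [[-3.9, -1.8], [3.3, -0.5], [1.6, 1.3], [-1.8, 0.3]]
    [ 0.648  -0.0499]    [0.6497 0.028 ]    [0.6514 0.106 ]    [0.6531 0.184 ]
new scene [ 0.6563  0.067  -0.03  ] [[3.1, -0.4], [0.1, 5.3], [-2.7, -0.3], [-0.0, -3.3]]
    [ 0.6528 -0.0499]    [0.6551 0.028 ]    [0.6575 0.106 ]    [0.6598 0.184 ]
new [ 0.6525  0.0675 -0.0226] [[-3.9, -3.1], [3.2, -1.7], [1.5, 0.1], [-1.8, -1.0], [1.0, -2.3], [-0.8, 3.8], [-3.8, -1.4], [-2.2, -4.9]]
    [ 0.6499 -0.0495]    [0.6517 0.0285]    [0.6534 0.1065]    [0.6552 0.1845]
old top [ 0.467  -0.0215  0.0284] [[-0.6, -1.8], [1.1, -1.5], [0.8, 2.4], [-1.8, 0.7]]
    [ 0.4703 -0.1385]    [ 0.4681 -0.0605]    [0.4659 0.0175]    [0.4637 0.0954]
old sc [ 0.468  -0.0189  0.0308] [[1.5, -2.9], [0.2, 1.8], [-2.3, -0.4]]
    [ 0.4716 -0.1359]    [ 0.4692 -0.0579]    [0.4668 0.02  ]    [0.4644 0.098 ]
old [ 0.4677 -0.0206  0.0318] [[-1.3, -2.0], [0.5, -2.5], [0.4, 1.4], [-2.3, 0.5], [0.8, -2.6], [-0.6, 2.5], [-3.1, 0.2]]
    [ 0.4715 -0.1375]    [ 0.469  -0.0596]    [0.4665 0.0184]    [0.464  0.0964]
mill [0.4618 0.098 ] [0.4634 0.0961]
jar [0.4658 0.0168] [0.4678 0.0161]
tin [ 0.4723 -0.0585] [ 0.4712 -0.0578]
pot [ 0.4704 -0.1381] [ 0.4763 -0.1378]
red [0.36411246 0.03690891]
red [ 0.36512987 -0.13612381]
```

View pics/crop.png

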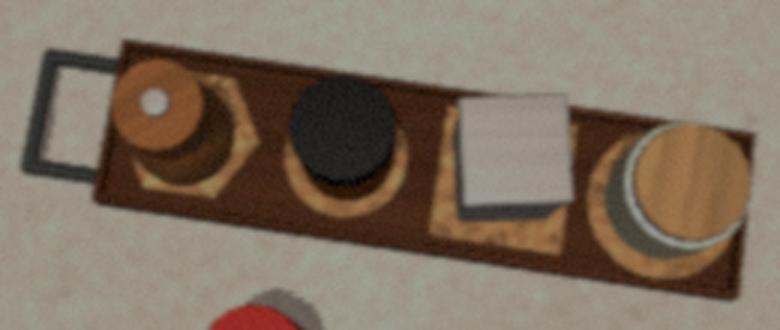

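```bash
python3 - <<'E'
import cv2
im=cv2.imread('pics/top0.png')
cv2.imwrite('pics/crop2.png',cv2.resize(im[70:180,135:395],None,fx=3,fy=3,interpolation=cv2.INTER_CUBIC))
E
```

```text
(no output)
```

View pics/crop2.png

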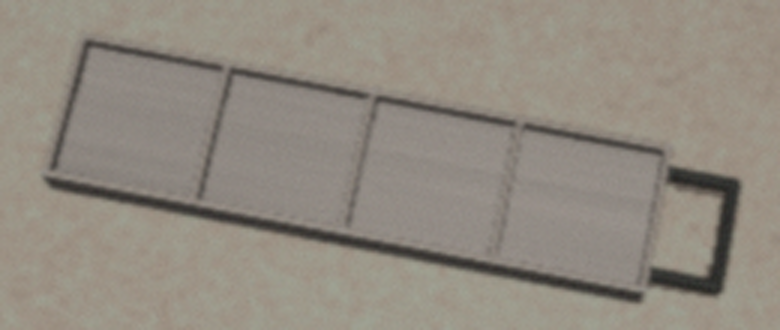

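```bash
python3 - <<'E'
from h import *
c=bot.camera('top');s=bot.camera('scene')
q=lambda u,v:(135+u/3-.33,70+v/3-.33)
for n,l in(('top ends',[(82,36),(226,68),(373,96),(520,123),(668,148)]),('bottom ends',[(46,176),(198,205),(346,232),(495,262),(645,290)])):
  for z in(.02,0.):print(n,z,[ray(c,q(*p),z).round(4).tolist() for p in l])
im=s['pixels'][:,:,::-1]
cv2.imwrite('pics/crop3.png',cv2.resize(im[165:335,275:455],None,fx=3.5,fy=3.5,interpolation=cv2.INTER_CUBIC))
E
```

```text
top ends 0.02 [[0.6957, 0.2244], [0.6909, 0.1463], [0.6887, 0.0677], [0.687, -0.01], [0.6865, -0.0875]]
top ends 0.0 [[0.7049, 0.2313], [0.6999, 0.1509], [0.6976, 0.0702], [0.6959, -0.0097], [0.6953, -0.0893]]
bottom ends 0.02 [[0.6163, 0.2254], [0.6143, 0.1452], [0.6131, 0.0678], [0.6103, -0.0096], [0.6087, -0.0867]]
bottom ends 0.0 [[0.6232, 0.2323], [0.6212, 0.1498], [0.6199, 0.0703], [0.617, -0.0093], [0.6154, -0.0885]]
```

View pics/crop3.png

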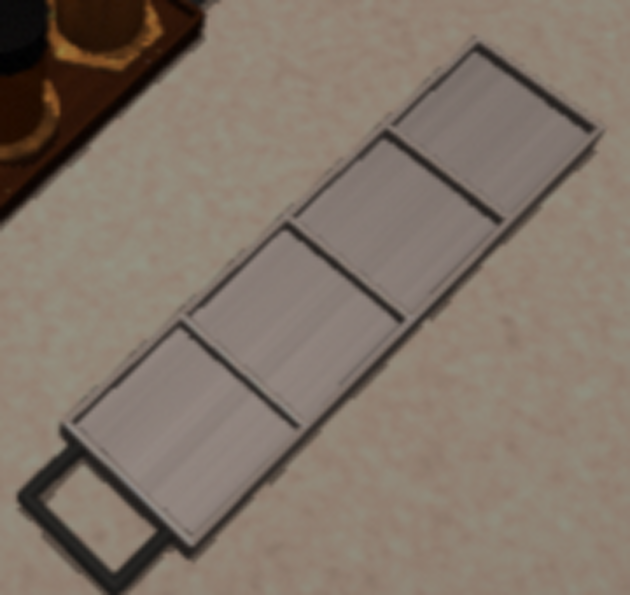

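```bash
python3 - <<'E'
from h import *
c=bot.camera('top');s=bot.camera('scene')
q=lambda u,v:(135+u/3-.33,70+v/3-.33)
g=lambda u,v:(275+u/3.5-.36,165+v/3.5-.36)
Y=[.158,.078,0,-.078,-.158]
o=[(c,q(*p),(.041 if k in(0,4) else .039,Y[k]),.02) for k,p in enumerate([(82,36),(226,68),(373,96),(520,123),(668,148)])]
o+=[(c,q(*p),(-.041 if k in(0,4) else -.037,Y[k]),.02) for k,p in enumerate([(46,176),(198,202),(346,229),(495,258),(645,290)])]
o2=[(s,g(*p),(-.041 if k in(0,4) else -.039,Y[k]),.02) for k,p in enumerate([(475,38),(388,128),(290,218),(183,318),(65,430)])]
o2+=[(s,g(*p),(.041 if k in(0,4) else .039,Y[k]),.02) for k,p in enumerate([(603,130),(505,220),(406,320),(300,426),(190,548)])]
for x in(o,o2,o+o2):
    p,r=fit(x,[.65,.07,0]);print(p.round(4),abs(r).max(),r.round(1).tolist())
print([w(p,0,y).round(4).tolist() for y in(-.117,-.039,.039,.117)])
E
```

```text
[ 0.651   0.0683 -0.0249] 2.1833584107816932 [[-0.5, -0.2], [0.7, -0.5], [0.4, -0.7], [0.5, -0.6], [2.2, -0.6], [-1.6, 1.3], [-1.1, -0.2], [-0.8, 0.3], [-0.4, 0.2], [1.0, 1.9]]
[ 0.6536  0.0671 -0.0264] 1.9680539216599868 [[0.1, -0.8], [-1.1, -0.7], [-1.3, -0.0], [-1.1, -0.2], [-2.0, -1.6], [0.6, -0.3], [1.0, 0.4], [1.3, 0.3], [1.4, 0.8], [0.2, 1.0]]
[ 0.6522  0.0678 -0.0252] 2.6499818209286445 [[0.0, -0.9], [1.2, -1.1], [0.9, -1.4], [1.0, -1.2], [2.6, -1.3], [-1.0, 0.5], [-0.6, -0.9], [-0.3, -0.4], [0.1, -0.5], [1.5, 1.2], [-0.4, -1.5], [-1.5, -1.4], [-1.7, -0.8], [-1.4, -1.0], [-2.2, -2.4], [0.1, -1.1], [0.6, -0.4], [0.9, -0.5], [1.1, -0.1], [-0.1, 0.1]]
[[0.6493, -0.0492], [0.6512, 0.0288], [0.6532, 0.1068], [0.6552, 0.1847]]
```

Call:
send_rows:
  rows: "1 -5 -5 0 0 0 -0.15;1 -10 -10 0 0 0 -0.3;1 -15 -15 0 0 0 -0.45;1 -20 -20 0 0 0 -0.6;1 -24 -24 0 0 0 -0.78;1 -28 -28 0 0 0 -0.96;1 -32 -32 0 0 0 -1.12;1 -35.5 -36.5 0 0 0 -1.243"

```text
t: 1.4
eef_pos: [0.4441, -0.1918, 0.2135]
tcp_rot: [1.0, 0.002, 0.0, 0.0]
wrist_force: [1.7, -1.3, -0.3]
opening: 0.997
```

```bash
cat > st.py <<'E'
from bench import bot
import numpy as np
from scipy.spatial.transform import Rotation as R
s=bot.observe();M=R.from_quat(s['tcp_rot']).as_matrix()
print('t',round(s['t'],2),s['eef_pos'].round(4),'xaxis deg',np.degrees(np.arctan2(M[1,0],M[0,0])).round(2),'zax',M[:,2].round(3),'F',np.round(s['wrist_force'],1),'op',round(s['opening'],3),'q',np.round(s['q'],2))
E
python3 st.py; python3 - <<'E'
from h import *
c=bot.camera('top')
P=[ray(c,(150+u/3,195+v/3),.102) for u,v in((460,98),(570,94),(573,205),(464,208))]
P=np.array(P);print(P.round(4),P.mean(0))
for a,b in((0,1),(3,2),(0,3),(1,2)):
    d=P[a]-P[b];print(np.linalg.norm(d),np.degrees(np.arctan2(d[1],d[0])))
E
```

```text
t 1.4 [ 0.4441 -0.1918  0.2135] xaxis deg 0.23 zax [ 0.001 -0.001 -1.   ] F [ 1.7 -1.3 -0.3] op 0.997 q [ 0.62  0.31 -0.4   1.92  0.15  0.94  0.15]
[[ 0.4881 -0.0314]
 [ 0.498  -0.0783]
 [ 0.4504 -0.0867]
 [ 0.4411 -0.0408]] [ 0.46940053 -0.05929561]
0.0479645743482929 102.0208049935376
0.046762563565164415 101.48759664417554
0.0479111338293114 11.37568698708509
0.048374702915317196 9.955355888746105
```

Call:
send_rows:
  rows: "1 2.3 -4.7 3;1 2.3 -4.7 8"

```text
invalid input at $.rows[0]: expected 7 numbers
```

Call:
send_rows:
  rows: "1 2.3 -4.7 2 0 0 0;1 2.3 -4.7 5 0 0 0;1 2.3 -4.7 9 0 0 0;1 2.3 -4.7 9 0 0 0"

```text
t: 1.95
eef_pos: [0.4649, -0.1462, 0.1212]
tcp_rot: [1.0, 0.0, -0.002, -0.001]
wrist_force: [-0.2, 0.3, -0.1]
opening: 0.998
```

```bash
python3 st.py; python3 - <<'E'
from h import *
c=bot.camera('top');s=bot.camera('scene')
im=np.hstack([cv2.resize(c['pixels'][180:320,280:450],(680//2,280)),cv2.resize(s['pixels'][180:300,150:300],(350,280))])[:,:,::-1]
cv2.imwrite('pics/a.png',im)
E
```

```text
t 1.95 [ 0.4649 -0.1462  0.1212] xaxis deg 0.0 zax [-0.005  0.001 -1.   ] F [-0.2  0.3 -0.1] op 0.998 q [ 0.48  0.44 -0.38  2.03  0.24  0.73 -0.05]
```

View pics/a.png

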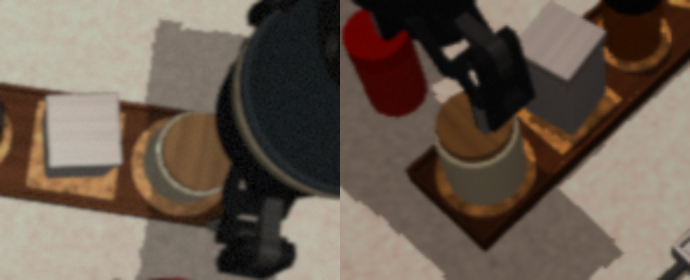

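The gripper hangs over the pot, slightly short in x and y. I'll correct that and descend.

Call:
send_rows:
  rows: "1 0.7 -0.8 0 0 0 0;1 0.7 -0.8 0.5 0 0 0;1 0.7 -0.8 3 0 0 0;1 0.7 -0.8 5.7 0 0 0;1 0.7 -0.8 5.7 0 0 0"

```text
t: 2.68
eef_pos: [0.4726, -0.1382, 0.065]
tcp_rot: [1.0, 0.0, -0.001, -0.0]
wrist_force: [-0.9, -0.4, 0.3]
opening: 1.0
```

```bash
python3 st.py
```

```text
t 2.67 [ 0.4726 -0.1382  0.065 ] xaxis deg 0.02 zax [-0.003  0.001 -1.   ] F [-0.9 -0.4  0.3] op 1.0 q [ 0.42  0.52 -0.34  2.07  0.3   0.59 -0.12]
```

Call:
send_rows:
  rows: "-1 0 0 0 0 0 0;-1 0 0 0 0 0 0;-1 0 0 0 0 0 0;-1 0 0 0 0 0 0;-1 0 0 0 0 0 0;-1 0 0 0 0 0 0;-1 0 0 -1 0 0 0;-1 0 0 -2 0 0 0"

```text
t: 3.68
eef_pos: [0.4737, -0.1385, 0.0869]
tcp_rot: [1.0, -0.0, 0.0, 0.0]
wrist_force: [-0.4, 0.8, -3.3]
opening: 0.563
```

Call:
send_rows:
  rows: "-1 0 0 -3 0 0 0;-1 0 0 -6 0 0 0;-1 0 0 -9.5 0 0 0;-1 0 0 -9.5 0 0 0"

```text
t: 4.18
eef_pos: [0.4751, -0.1387, 0.1837]
tcp_rot: [1.0, -0.0, 0.003, 0.001]
wrist_force: [0.6, -0.0, -2.4]
opening: 0.556
```

```bash
python3 st.py; python3 - <<'E'
from h import *
s=bot.camera('scene')
cv2.imwrite('pics/b.png',s['pixels'][:,:,::-1])
E
```

```text
t 4.17 [ 0.4751 -0.1387  0.1837] xaxis deg -0.02 zax [ 0.005 -0.001 -1.   ] F [ 0.6 -0.  -2.4] op 0.556 q [ 0.5   0.36 -0.42  1.94  0.19  0.88 -0.02]
```

View pics/b.png

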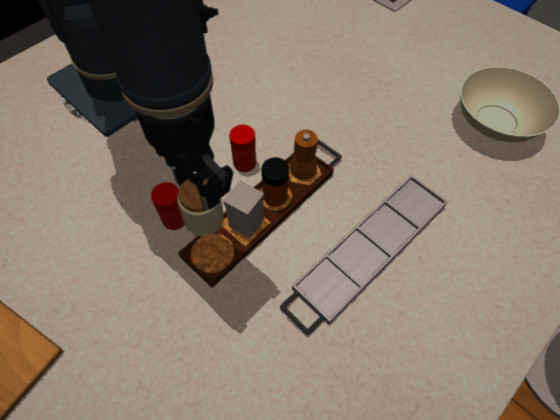

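The pot is held level and clear of everything (wrist −2.4 N matches its weight). Now over to bay 4.

Call:
send_rows:
  rows: "-1 2 -3 0 0 0 0;-1 5 -7 0 0 0 0;-1 8 -12 0 0 0 0;-1 11 -17 0 0 0 0;-1 13.5 -22 0 0 0 0;-1 15.5 -27 0 0 0 0;-1 17 -30.5 0 0 0 0;-1 18 -32.4 0 0 0 0"

```text
t: 5.22
eef_pos: [0.6529, 0.1883, 0.1789]
tcp_rot: [1.0, 0.001, -0.001, -0.0]
wrist_force: [-0.1, -1.6, -2.7]
opening: 0.556
```

Call:
send_rows:
  rows: "-1 0 0 0 0 0 0;-1 0 0 0 0 0 0"

```text
t: 5.48
eef_pos: [0.6529, 0.1843, 0.1797]
tcp_rot: [1.0, -0.0, -0.001, 0.001]
wrist_force: [-0.0, -0.7, -3.0]
opening: 0.559
```

```bash
python3 st.py
```

```text
t 5.47 [0.6529 0.1843 0.1797] xaxis deg -0.03 zax [-0.002 -0.001 -1.   ] F [-0.  -0.7 -3. ] op 0.559 q [-0.11  0.63 -0.41  1.46  0.26  1.11 -0.57]
```

Call:
send_rows:
  rows: "-1 0.2 0 3 0 0 0;-1 0.2 0 6 0 0 0;-1 0.2 0 8.2 0 0 0;-1 0.2 0 8.2 0 0 0;-1 0.2 0 8.2 0 0 0"

```text
t: 6.1
eef_pos: [0.6561, 0.1849, 0.1]
tcp_rot: [1.0, -0.0, 0.001, -0.0]
wrist_force: [0.6, 0.5, -3.0]
opening: 0.557
```

```bash
python3 st.py; python3 - <<'E'
from h import *
c=bot.camera('top');s=bot.camera('scene')
im=np.hstack([cv2.resize(c['pixels'][60:180,130:290],(400,300)),cv2.resize(s['pixels'][140:260,340:500],(400,300))])[:,:,::-1]
cv2.imwrite('pics/c.png',im)
E
```

```text
t 6.1 [0.6561 0.1849 0.1   ] xaxis deg -0.05 zax [ 0.001  0.    -1.   ] F [ 0.6  0.5 -3. ] op 0.557 q [-0.12  0.71 -0.38  1.54  0.3   0.95 -0.6 ]
```

View pics/c.png

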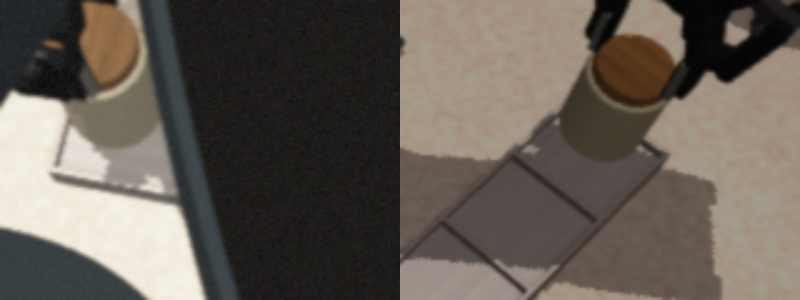

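Call:
send_rows:
  rows: "-1 0 0 1.2 0 0 0;-1 0 0 2.4 0 0 0;-1 0 0 3.2 0 0 0;-1 0 0 3.6 0 0 0;-1 0 0 3.75 0 0 0;-1 0 0 3.75 0 0 0"

```text
t: 6.95
eef_pos: [0.655, 0.1861, 0.0638]
tcp_rot: [1.0, 0.0, 0.0, -0.0]
wrist_force: [-8.8, -3.1, 21.1]
opening: 0.558
```

```bash
python3 st.py; python3 - <<'E'
from h import *
c=bot.camera('top');s=bot.camera('scene')
print([proj(s,np.r_[.655,.185,z]).round(1) for z in(.012,.076,.087)], proj(s,[.655-.0,.185,.012]))
im=np.hstack([cv2.resize(c['pixels'][60:180,130:250],(300,300)),cv2.resize(s['pixels'][150:240,370:490],(500,375),interpolation=cv2.INTER_CUBIC)[:300]])[:,:,::-1]
cv2.imwrite('pics/d.png',im)
E
```

```text
t 6.95 [0.655  0.1861 0.0638] xaxis deg 0.02 zax [ 0.  0. -1.] F [-8.8 -3.1 21.1] op 0.558 q [-0.13  0.74 -0.37  1.57  0.32  0.89 -0.62]
[array([413.5, 202.5]), array([424. , 182.4]), array([426. , 178.6])] [413.46455369 202.48077373]
```

View pics/d.png

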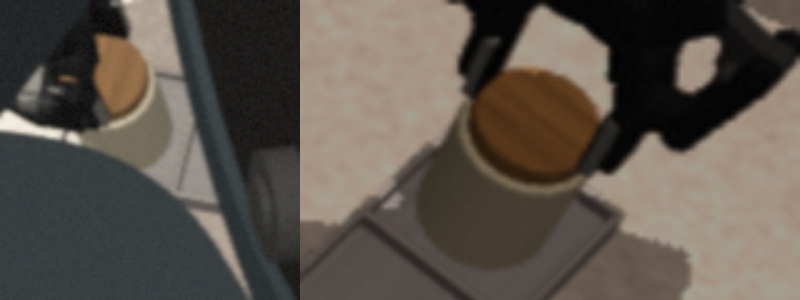

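The pot stands inside bay 4 and presses on the floor. I'll ease off and release it.

Call:
send_rows:
  rows: "-1 0 0 -0.1 0 0 0;-1 0 0 -0.15 0 0 0;0.9 0 0 -0.15 0 0 0;0.9 0 0 -0.15 0 0 0;0.9 0 0 -0.15 0 0 0;0.9 0 0 -0.15 0 0 0;1 0 0 -2 0 0 0;1 0 0 -5 0 0 0"

```text
t: 8.05
eef_pos: [0.6552, 0.1854, 0.1123]
tcp_rot: [1.0, 0.0, -0.001, 0.0]
wrist_force: [1.7, -0.1, 0.1]
opening: 0.999
```

Call:
send_rows:
  rows: "1 0 0 -4 0 0 0;1 0 0 -8 0 0 0;1 0 0 -8.5 0 0 0;1 0 0 -8.5 0 0 0"

```text
t: 8.55
eef_pos: [0.6557, 0.1855, 0.1974]
tcp_rot: [1.0, -0.0, 0.001, -0.0]
wrist_force: [0.8, 0.3, -0.4]
opening: 0.996
```

```bash
python3 st.py
```

```text
t 8.55 [0.6557 0.1855 0.1974] xaxis deg -0.0 zax [ 0.001  0.    -1.   ] F [ 0.8  0.3 -0.4] op 0.996 q [-0.11  0.62 -0.41  1.43  0.26  1.14 -0.56]
```

Call:
send_rows:
  rows: "1 -3 4 0 0 0 -0.03;1 -6 8 0 0 0 -0.06;1 -9 12 0 0 0 -0.1;1 -12 16 0 0 0 -0.14;1 -15 20 0 0 0 -0.187;1 -17.5 23 0 0 0 -0.187;1 -18.6 24.4 0 0 0 -0.187;1 -18.6 24.4 0 0 0 -0.187"

```text
t: 9.55
eef_pos: [0.4692, -0.059, 0.1962]
tcp_rot: [0.996, 0.093, -0.0, -0.0]
wrist_force: [0.4, 1.4, 0.1]
opening: 1.004
```

```bash
python3 st.py; python3 - <<'E'
from h import *
s=bot.camera('scene')
im=cv2.resize(s['pixels'][120:300,160:480],(800,450),interpolation=cv2.INTER_CUBIC)[:,:,::-1]
cv2.imwrite('pics/e.png',im)
E
```

```text
t 9.55 [ 0.4692 -0.059   0.1962] xaxis deg 10.62 zax [-0.001  0.    -1.   ] F [0.4 1.4 0.1] op 1.004 q [ 0.4   0.32 -0.49  1.96  0.19  0.9  -0.01]
```

View pics/e.png

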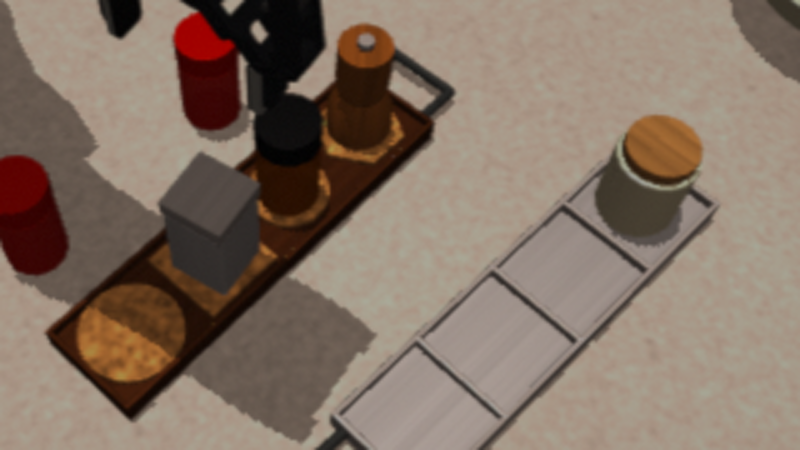

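Pot stands upright in bay 4. Now the tin.

Call:
send_rows:
  rows: "1 0.1 0 4 0 0 0;1 0.1 0 8 0 0 0;1 0.1 0 11 0 0 0;1 0.1 0 12 0 0 0;1 0.1 0 12 0 0 0;1 0.1 0 12 0 0 0"

```text
t: 10.35
eef_pos: [0.4716, -0.0579, 0.0775]
tcp_rot: [0.996, 0.094, 0.001, 0.0]
wrist_force: [0.2, 0.7, -0.4]
opening: 1.0
```

Call:
send_rows:
  rows: "-1 0 0 0 0 0 0;-1 0 0 0 0 0 0;-1 0 0 0 0 0 0;-1 0 0 0 0 0 0;-1 0 0 0 0 0 0;-1 0 0 0 0 0 0;-1 0 0 -1 0 0 0;-1 0 0 -2 0 0 0"

```text
t: 11.35
eef_pos: [0.4706, -0.0583, 0.0972]
tcp_rot: [0.996, 0.093, 0.0, -0.0]
wrist_force: [-0.2, -0.5, -1.0]
opening: 0.526
```

Call:
send_rows:
  rows: "-1 0 0 -3 0 0 0;-1 0 0 -6 0 0 0;-1 0 0 -9.5 0 0 0;-1 0 0 -9.5 0 0 0"

```text
t: 11.85
eef_pos: [0.4721, -0.0583, 0.1942]
tcp_rot: [0.996, 0.093, 0.002, 0.001]
wrist_force: [-0.7, 0.1, -1.0]
opening: 0.536
```

```bash
python3 st.py
```

```text
t 11.85 [ 0.4721 -0.0583  0.1942] xaxis deg 10.7 zax [ 0.005 -0.001 -1.   ] F [-0.7  0.1 -1. ] op 0.536 q [ 0.4   0.33 -0.5   1.96  0.2   0.89 -0.01]
```

Call:
send_rows:
  rows: "-1 2.5 -1.5 0 0 0 0;-1 6 -3.5 0 0 0 0.04;-1 10 -6 0 0 0 0.09;-1 14 -8.5 0 0 0 0.14;-1 17.5 -11 0 0 0 0.18;-1 20 -12.4 0 0 0 0.21;-1 20.8 -12.85 0 0 0 0.21;-1 20.8 -12.85 0 0 0 0.21"

```text
t: 12.85
eef_pos: [0.6505, 0.1064, 0.1907]
tcp_rot: [1.0, -0.011, -0.001, 0.0]
wrist_force: [0.9, -1.0, -1.4]
opening: 0.529
```

```bash
python3 st.py
```

```text
t 12.85 [0.6505 0.1064 0.1907] xaxis deg -1.27 zax [-0.001 -0.    -1.   ] F [ 0.9 -1.  -1.4] op 0.529 q [ 0.01  0.59 -0.42  1.5   0.25  1.1  -0.48]
```

Call:
send_rows:
  rows: "-1 0.2 0 3 0 0 0;-1 0.2 0 6 0 0 0;-1 0.2 0 9 0 0 0;-1 0.2 0 10 0 0 0;-1 0.2 0 10.2 0 0 0;-1 0.2 0 10.2 0 0 0"

```text
t: 13.6
eef_pos: [0.6536, 0.1065, 0.0907]
tcp_rot: [1.0, -0.012, 0.001, -0.0]
wrist_force: [0.3, 0.1, -0.4]
opening: 0.527
```

```bash
python3 st.py
```

```text
t 13.6 [0.6536 0.1065 0.0907] xaxis deg -1.33 zax [ 0.002  0.    -1.   ] F [ 0.3  0.1 -0.4] op 0.527 q [-0.01  0.69 -0.39  1.61  0.31  0.9  -0.53]
```

Call:
send_rows:
  rows: "-1 0 0 0.6 0 0 0;-1 0 0 1.1 0 0 0;-1 0 0 1.4 0 0 0;-1 0 0 1.5 0 0 0;-1 0 0 1.5 0 0 0"

```text
t: 14.22
eef_pos: [0.6531, 0.1066, 0.0744]
tcp_rot: [1.0, -0.012, -0.0, -0.0]
wrist_force: [-0.1, 0.7, -0.7]
opening: 0.531
```

Call:
send_rows:
  rows: "-1 0 0 0.1 0 0 0;-1 0 0 0.2 0 0 0;-1 0 0 0.2 0 0 0"

```text
t: 14.6
eef_pos: [0.6533, 0.1067, 0.0737]
tcp_rot: [1.0, -0.012, 0.0, 0.0]
wrist_force: [-2.8, -1.1, 8.6]
opening: 0.533
```

Call:
send_rows:
  rows: "0.9 0 0 0 0 0 0;0.9 0 0 0 0 0 0;0.9 0 0 0 0 0 0;0.9 0 0 0 0 0 0;1 0 0 -2 0 0 0;1 0 0 -5 0 0 0;1 0 0 -9 0 0 0;1 0 0 -12.5 0 0 0"

```text
t: 15.6
eef_pos: [0.6531, 0.1066, 0.1989]
tcp_rot: [1.0, -0.011, 0.0, -0.0]
wrist_force: [0.5, -1.3, 0.1]
opening: 1.0
```

```bash
python3 st.py
```

```text
t 15.6 [0.6531 0.1066 0.1989] xaxis deg -1.31 zax [ 0.  0. -1.] F [ 0.5 -1.3  0.1] op 1.0 q [ 0.01  0.59 -0.42  1.48  0.25  1.12 -0.48]
```

Call:
send_rows:
  rows: "1 -4 2 0 0 0 -0.02;1 -8 4 0 0 0 -0.02;1 -12 6 0 0 0 -0.02;1 -16 8.2 0 0 0 -0.02;1 -18.2 9.4 0 0 0 -0.02;1 -18.45 9.45 0 0 0 -0.02;1 -18.45 9.45 0 0 0 -0.02"

```text
t: 16.48
eef_pos: [0.4673, 0.0168, 0.1978]
tcp_rot: [1.0, -0.001, 0.001, -0.0]
wrist_force: [0.8, -0.4, 1.0]
opening: 0.999
```

```bash
python3 st.py; python3 - <<'E'
from h import *
s=bot.camera('scene')
im=cv2.resize(s['pixels'][100:290,200:460],(780,570),interpolation=cv2.INTER_CUBIC)[:,:,::-1]
cv2.imwrite('pics/f.png',im)
E
```

```text
t 16.48 [0.4673 0.0168 0.1978] xaxis deg -0.16 zax [ 0.001  0.    -1.   ] F [ 0.8 -0.4  1. ] op 0.999 q [ 0.22  0.31 -0.47  1.97  0.18  0.89 -0.34]
```

View pics/f.png

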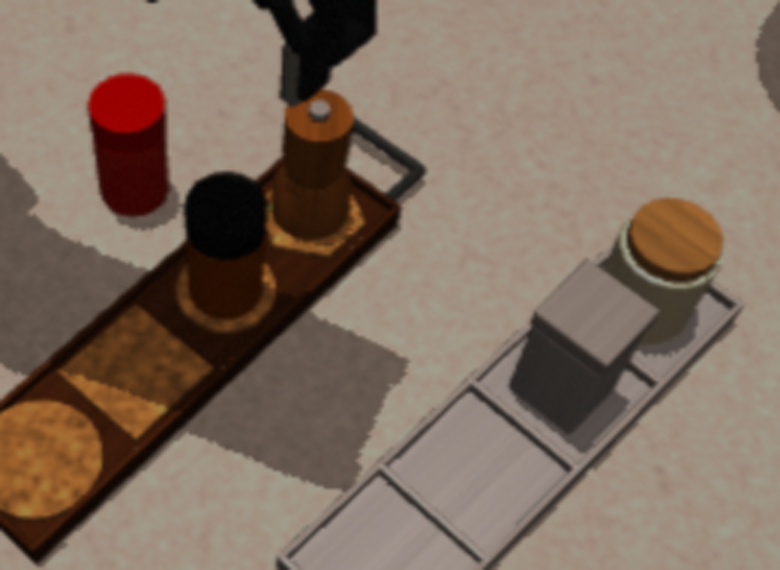

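Pot and tin both stand upright in bays 4 and 3. Next the jar.

Call:
send_rows:
  rows: "1 0 0 4 0 0 0;1 0 0 8 0 0 0;1 0 0 11 0 0 0;1 0 0 12.1 0 0 0;1 0 0 12.1 0 0 0;1 0 0 12.1 0 0 0"

```text
t: 17.27
eef_pos: [0.4673, 0.0166, 0.0774]
tcp_rot: [1.0, -0.001, 0.001, -0.0]
wrist_force: [-0.3, 0.7, -0.0]
opening: 0.995
```

Call:
send_rows:
  rows: "-1 0 0 0 0 0 0;-1 0 0 0 0 0 0;-1 0 0 0 0 0 0;-1 0 0 0 0 0 0;-1 0 0 0 0 0 0;-1 0 0 0 0 0 0;-1 0 0 -1 0 0 0;-1 0 0 -2 0 0 0"

```text
t: 18.27
eef_pos: [0.4664, 0.0164, 0.0971]
tcp_rot: [1.0, -0.001, -0.0, -0.0]
wrist_force: [0.3, 0.4, -1.0]
opening: 0.507
```

Call:
send_rows:
  rows: "-1 0 0 -3 0 0 0;-1 0 0 -6 0 0 0;-1 0 0 -9.5 0 0 0;-1 0 0 -9.5 0 0 0"

```text
t: 18.77
eef_pos: [0.4679, 0.0166, 0.1941]
tcp_rot: [1.0, -0.002, 0.002, -0.0]
wrist_force: [-0.3, 0.0, -0.9]
opening: 0.504
```

```bash
python3 st.py
```

```text
t 18.77 [0.4679 0.0166 0.1941] xaxis deg -0.19 zax [ 0.005  0.    -1.   ] F [-0.3  0.  -0.9] op 0.504 q [ 0.23  0.31 -0.48  1.98  0.19  0.88 -0.35]
```

Call:
send_rows:
  rows: "-1 3 0 0 0 0 0;-1 7 -0.5 0 0 0 0;-1 12 -1 0 0 0 0;-1 16 -1.2 0 0 0 0;-1 18.4 -1.2 0 0 0 0;-1 18.4 -1.2 0 0 0 0;-1 18.4 -1.2 0 0 0 0"

```text
t: 19.65
eef_pos: [0.6494, 0.0278, 0.1906]
tcp_rot: [1.0, -0.001, -0.001, 0.0]
wrist_force: [-1.5, 1.4, -0.5]
opening: 0.503
```

```bash
python3 st.py
```

```text
t 19.65 [0.6494 0.0278 0.1906] xaxis deg -0.16 zax [-0.002 -0.    -1.   ] F [-1.5  1.4 -0.5] op 0.503 q [ 0.14  0.58 -0.43  1.53  0.26  1.09 -0.35]
```

Call:
send_rows:
  rows: "-1 0.2 -0.1 3 0 0 0;-1 0.2 -0.1 6 0 0 0;-1 0.2 -0.1 9 0 0 0;-1 0.2 -0.1 10.2 0 0 0;-1 0.2 -0.1 10.9 0 0 0;-1 0.2 -0.1 11.3 0 0 0;-1 0.2 -0.1 11.5 0 0 0;-1 0.2 -0.1 11.5 0 0 0"

```text
t: 20.65
eef_pos: [0.6527, 0.0288, 0.077]
tcp_rot: [1.0, -0.002, 0.0, -0.0]
wrist_force: [-0.7, -0.6, -0.4]
opening: 0.505
```

```bash
python3 st.py
```

```text
t 20.65 [0.6527 0.0288 0.077 ] xaxis deg -0.17 zax [ 0.001  0.    -1.   ] F [-0.7 -0.6 -0.4] op 0.505 q [ 0.12  0.7  -0.39  1.64  0.33  0.87 -0.41]
```

Call:
send_rows:
  rows: "-1 -0.1 0 0.15 0 0 0;-1 -0.1 0 0.25 0 0 0;-1 -0.1 0 0.3 0 0 0;-1 -0.1 0 0.35 0 0 0;-1 -0.1 0 0.35 0 0 0"

```text
t: 21.28
eef_pos: [0.6515, 0.0288, 0.0739]
tcp_rot: [1.0, -0.002, 0.0, 0.0]
wrist_force: [-1.8, -0.8, 7.7]
opening: 0.505
```

Call:
send_rows:
  rows: "0.9 0 0 0 0 0 0;0.9 0 0 0 0 0 0;0.9 0 0 0 0 0 0;0.9 0 0 0 0 0 0;1 0 0 -2 0 0 0;1 0 0 -5 0 0 0;1 0 0 -9 0 0 0;1 0 0 -13 0 0 0"

```text
t: 22.28
eef_pos: [0.6513, 0.0288, 0.2041]
tcp_rot: [1.0, -0.001, -0.0, -0.0]
wrist_force: [1.0, 0.6, 0.0]
opening: 1.001
```

```bash
python3 st.py
```

```text
t 22.27 [0.6513 0.0288 0.2041] xaxis deg -0.17 zax [-0.  0. -1.] F [1.  0.6 0. ] op 1.001 q [ 0.14  0.57 -0.43  1.5   0.25  1.12 -0.34]
```

Call:
send_rows:
  rows: "1 -4 -1.5 0 0 0 0;1 -8 -3 0 0 0 0;1 -12 -4.5 0 0 0 0;1 -16 -6 0 0 0 0;1 -18.4 -6.8 0 0 0 0;1 -18.8 -6.8 0 0 0 0;1 -18.8 -6.8 0 0 0 0"

```text
t: 23.15
eef_pos: [0.4644, 0.097, 0.2032]
tcp_rot: [1.0, -0.002, 0.0, 0.0]
wrist_force: [-0.1, -0.2, 0.4]
opening: 1.0
```

```bash
python3 st.py; python3 - <<'E'
from h import *
c=bot.camera('top');s=bot.camera('scene')
im=np.hstack([cv2.resize(c['pixels'][180:280,130:250],(360,300)),cv2.resize(s['pixels'][100:290,200:460],(410,300))])[:,:,::-1]
cv2.imwrite('pics/g.png',im)
E
```

```text
t 23.15 [0.4644 0.097  0.2032] xaxis deg -0.19 zax [ 0.001 -0.    -1.   ] F [-0.1 -0.2  0.4] op 1.0 q [ 0.07  0.32 -0.49  1.95  0.19  0.92 -0.52]
```

View pics/g.png

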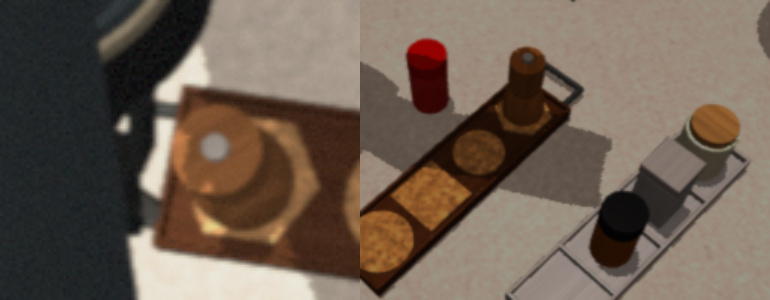

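Three stand correctly in their bays, and the mill is unmoved. Descend on the mill and grip it.

Call:
send_rows:
  rows: "1 -0.1 0 4 0 0 0;1 -0.1 0 8 0 0 0;1 -0.1 0 10.5 0 0 0;1 -0.1 0 11.5 0 0 0;1 -0.1 0 11.5 0 0 0;1 -0.1 0 11.5 0 0 0"

```text
t: 24.0
eef_pos: [0.4635, 0.0975, 0.0888]
tcp_rot: [1.0, -0.002, 0.001, -0.0]
wrist_force: [-0.7, -0.2, 0.5]
opening: 0.999
```

Call:
send_rows:
  rows: "-1 0 0 0 0 0 0;-1 0 0 0 0 0 0;-1 0 0 0 0 0 0;-1 0 0 0 0 0 0;-1 0 0 0 0 0 0;-1 0 0 0 0 0 0;-1 0 0 -1 0 0 0;-1 0 0 -2 0 0 0"

```text
t: 25.0
eef_pos: [0.4626, 0.0974, 0.1086]
tcp_rot: [1.0, -0.001, -0.0, -0.0]
wrist_force: [-0.5, 0.7, -1.4]
opening: 0.083
```

Call:
send_rows:
  rows: "-1 0 0 -3 0 0 0;-1 0 0 -6 0 0 0;-1 0 0 -9.5 0 0 0;-1 0 0 -9.5 0 0 0"

```text
t: 25.5
eef_pos: [0.4641, 0.0979, 0.2057]
tcp_rot: [1.0, -0.002, 0.002, -0.001]
wrist_force: [-0.3, -0.3, -1.8]
opening: 0.081
```

```bash
python3 st.py
```

```text
t 25.5 [0.4641 0.0979 0.2057] xaxis deg -0.18 zax [ 0.005  0.001 -1.   ] F [-0.3 -0.3 -1.8] op 0.081 q [ 0.08  0.31 -0.5   1.95  0.19  0.92 -0.52]
```

Opening 0.08 is far too small for a 40 mm head, though the weight is there, so I'll look.

```bash
python3 - <<'E'
from h import *
c=bot.camera('top');s=bot.camera('scene')
im=np.hstack([cv2.resize(c['pixels'][140:290,100:300],(400,300)),cv2.resize(s['pixels'][60:210,200:400],(400,300))])[:,:,::-1]
cv2.imwrite('pics/i.png',im)
E
```

```text
(no output)
```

View pics/i.png

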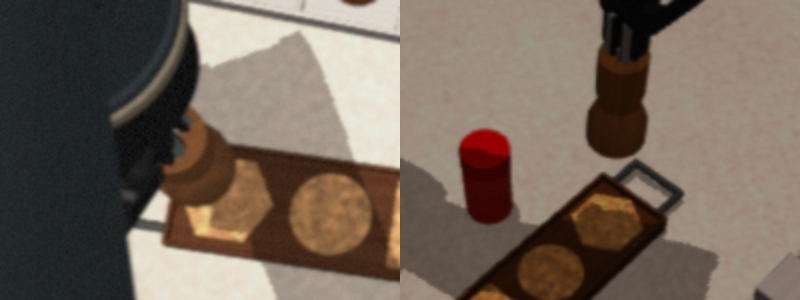

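The jaws seem to hold the mill only by its top nut. Before acting I'll work out the heights.

```bash
python3 st.py; python3 - <<'E'
from h import *
s=bot.camera('scene')
for z in(.1,.11,.12,.13,.14,.19,.2,.21,.22):print(z,proj(s,[.464,.098,z]).round(1))
im=s['pixels'][50:150,260:360][:,:,::-1]
im=cv2.resize(im,(600,600),interpolation=cv2.INTER_CUBIC)
for z in np.arange(.1,.241,.01):
    u,v=(proj(s,[.464,.098,z])-[260,50])*6
    cv2.line(im,(int(u)+30,int(v)),(int(u)+(60 if abs(z-.2)<.001 or abs(z-.1)<.001 else 45),int(v)),(0,255,0),1)
cv2.imwrite('pics/j.png',cv2.convertScaleAbs(im,alpha=1.8))
E
```

```text
t 25.6 [0.4626 0.0971 0.2031] xaxis deg -0.19 zax [ 0.001 -0.    -1.   ] F [ 0.1 -0.2 -2.5] op 0.085 q [ 0.08  0.32 -0.5   1.95  0.19  0.92 -0.52]
0.1 [306.5 140.2]
0.11 [306.9 136.4]
0.12 [307.3 132.5]
0.13 [307.8 128.5]
0.14 [308.2 124.4]
0.19 [310.5 102.3]
0.2 [311.   97.5]
0.21 [311.5  92.6]
0.22 [312.   87.6]
```

View pics/j.png

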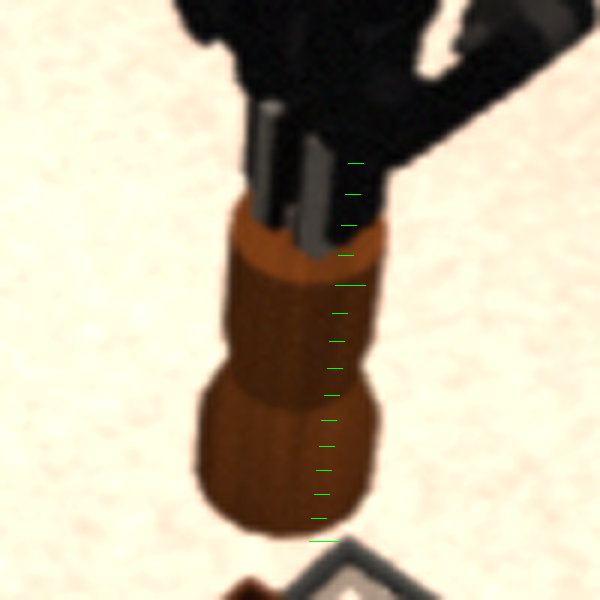

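The fingertips (about z 0.213, touching the head's top) sit about 27 mm higher than the reported TCP and overhang imply. That explains why the jaws took the nut and, before that, the pot's lid. I'll set the mill back on its pad, then regrip about 28 mm lower.

Call:
send_rows:
  rows: "-1 0 0 1 0 0 0;-1 0 0 3 0 0 0;-1 0 0 5 0 0 0;-1 0 0 7 0 0 0;-1 0 0 8.5 0 0 0;-1 0 0 9.5 0 0 0;-1 0 0 10 0 0 0;-1 0 0 10 0 0 0"

```text
t: 26.65
eef_pos: [0.4627, 0.0974, 0.1029]
tcp_rot: [1.0, -0.001, -0.0, -0.0]
wrist_force: [-1.1, -0.1, -2.6]
opening: 0.086
```

Call:
send_rows:
  rows: "-1 0 0 0.2 0 0 0;-1 0 0 0.4 0 0 0;-1 0 0 0.6 0 0 0;-1 0 0 0.6 0 0 0"

```text
t: 27.15
eef_pos: [0.4626, 0.0973, 0.0969]
tcp_rot: [1.0, -0.002, -0.0, 0.0]
wrist_force: [-0.5, -0.4, -0.8]
opening: 0.082
```

```bash
python3 st.py
```

```text
t 27.15 [0.4626 0.0973 0.0969] xaxis deg -0.17 zax [-0. -0. -1.] F [-0.5 -0.4 -0.8] op 0.082 q [ 0.01  0.46 -0.44  2.09  0.31  0.65 -0.65]
```

Call:
send_rows:
  rows: "-1 0 0 0.2 0 0 0;-1 0 0 0.4 0 0 0;-1 0 0 0.4 0 0 0"

```text
t: 27.52
eef_pos: [0.4626, 0.0973, 0.0928]
tcp_rot: [1.0, -0.001, -0.0, 0.0]
wrist_force: [-0.1, -0.6, -2.3]
opening: 0.091
```

Call:
send_rows:
  rows: "-1 0 0 0.1 0 0 0;-1 0 0 0.2 0 0 0;-1 0 0 0.3 0 0 0;-1 0 0 0.3 0 0 0"

```text
t: 28.02
eef_pos: [0.4626, 0.0974, 0.0899]
tcp_rot: [1.0, -0.001, -0.0, 0.0]
wrist_force: [0.1, 0.3, -2.4]
opening: 0.087
```

Call:
send_rows:
  rows: "-1 0 0 0.05 0 0 0;-1 0 0 0.1 0 0 0;-1 0 0 0.15 0 0 0;-1 0 0 0.15 0 0 0"

```text
t: 28.52
eef_pos: [0.4627, 0.0974, 0.0885]
tcp_rot: [1.0, -0.002, -0.0, -0.0]
wrist_force: [0.1, 1.2, -1.7]
opening: 0.083
```

Call:
send_rows:
  rows: "-1 0 0 0.05 0 0 0;-1 0 0 0.1 0 0 0;-1 0 0 0.15 0 0 0;-1 0 0 0.15 0 0 0"

```text
t: 29.02
eef_pos: [0.4628, 0.0975, 0.0883]
tcp_rot: [1.0, -0.001, 0.001, 0.0]
wrist_force: [-5.4, -1.1, 19.4]
opening: 0.086
```

Call:
send_rows:
  rows: "-1 0 0 -0.1 0 0 0;1 0 0 -0.1 0 0 0;1 0 0 -0.1 0 0 0;1 0 0 -0.1 0 0 0;1 0 0 -0.1 0 0 0;1 0 0 -0.1 0 0 0;1 0 0 -0.1 0 0 0"

```text
t: 29.9
eef_pos: [0.4627, 0.0974, 0.088]
tcp_rot: [1.0, -0.001, -0.0, -0.0]
wrist_force: [-0.8, -0.2, -0.2]
opening: 1.001
```

```bash
python3 st.py;  python3 - <<'E'
from h import *
s=bot.camera('scene')
cv2.imwrite('pics/k.png',cv2.convertScaleAbs(cv2.resize(s['pixels'][90:210,250:370][:,:,::-1],(480,480),interpolation=cv2.INTER_CUBIC),alpha=1.6))
E
```

```text
t 29.9 [0.4627 0.0974 0.088 ] xaxis deg -0.17 zax [-0.  0. -1.] F [-0.8 -0.2 -0.2] op 1.001 q [-0.    0.47 -0.43  2.1   0.33  0.63 -0.66]
```

View pics/k.png

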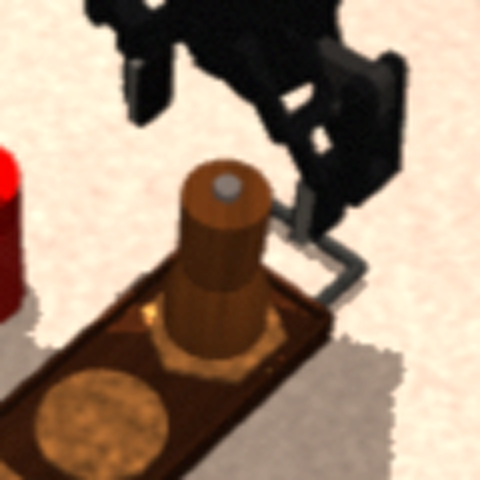

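The mill is back upright on its pad and centred between the open jaws. Regrip lower.

Call:
send_rows:
  rows: "1 0 0 1 0 0 0;1 0 0 2 0 0 0;1 0 0 2.7 0 0 0;1 0 0 2.7 0 0 0"

```text
t: 30.45
eef_pos: [0.4622, 0.0973, 0.0603]
tcp_rot: [1.0, -0.001, -0.001, 0.0]
wrist_force: [0.4, 0.0, -0.2]
opening: 1.004
```

Call:
send_rows:
  rows: "-1 0 0 0 0 0 0;-1 0 0 0 0 0 0;-1 0 0 0 0 0 0;-1 0 0 0 0 0 0;-1 0 0 0 0 0 0;-1 0 0 0 0 0 0"

```text
t: 31.2
eef_pos: [0.463, 0.0974, 0.0616]
tcp_rot: [1.0, -0.002, 0.0, -0.0]
wrist_force: [-0.1, -1.0, 6.7]
opening: 0.45
```

```bash
python3 st.py
```

```text
t 31.2 [0.463  0.0974 0.0616] xaxis deg -0.19 zax [ 0.001  0.    -1.   ] F [-0.1 -1.   6.7] op 0.45 q [-0.03  0.52 -0.4   2.13  0.37  0.56 -0.69]
```

Call:
send_rows:
  rows: "-1 0 0 -1 0 0 0;-1 0 0 -2 0 0 0;-1 0 0 -4 0 0 0;-1 0 0 -7 0 0 0;-1 0 0 -10 0 0 0;-1 0 0 -12 0 0 0;-1 0 0 -12 0 0 0"

```text
t: 32.08
eef_pos: [0.4635, 0.0976, 0.1826]
tcp_rot: [1.0, -0.002, 0.002, -0.0]
wrist_force: [-0.2, 0.3, -2.2]
opening: 0.447
```

```bash
python3 st.py
```

```text
t 32.08 [0.4635 0.0976 0.1826] xaxis deg -0.19 zax [ 0.003  0.001 -1.   ] F [-0.2  0.3 -2.2] op 0.447 q [ 0.07  0.34 -0.5   1.98  0.21  0.86 -0.55]
```

Call:
send_rows:
  rows: "-1 2 2.5 0 0 0 0;-1 5 6 0 0 0 0;-1 9 10 0 0 0 0;-1 13 13 0 0 0 0;-1 16.5 14.5 0 0 0 0;-1 18.6 14.7 0 0 0 0;-1 18.6 14.7 0 0 0 0;-1 18.6 14.7 0 0 0 0"

```text
t: 33.08
eef_pos: [0.647, -0.0498, 0.1801]
tcp_rot: [1.0, -0.001, -0.001, -0.0]
wrist_force: [-0.7, 0.3, -1.7]
opening: 0.445
```

```bash
python3 st.py
```

```text
t 33.08 [ 0.647  -0.0498  0.1801] xaxis deg -0.13 zax [-0.002  0.    -1.   ] F [-0.7  0.3 -1.7] op 0.445 q [ 0.26  0.59 -0.43  1.54  0.27  1.07 -0.24]
```

Call:
send_rows:
  rows: "-1 0.2 0 3 0 0 0;-1 0.2 0 6 0 0 0;-1 0.2 0 9 0 0 0;-1 0.2 0 10.3 0 0 0;-1 0.2 0 11 0 0 0;-1 0.2 0 11.5 0 0 0;-1 0.2 0 11.8 0 0 0;-1 0.2 0 11.8 0 0 0"

```text
t: 34.08
eef_pos: [0.6504, -0.0502, 0.0633]
tcp_rot: [1.0, -0.002, 0.0, 0.0]
wrist_force: [-0.2, -0.4, -0.5]
opening: 0.447
```

Call:
send_rows:
  rows: "-1 0 0 0.1 0 0 0;-1 0 0 0.2 0 0 0;-1 0 0 0.25 0 0 0;-1 0 0 0.25 0 0 0"

```text
t: 34.58
eef_pos: [0.6502, -0.0502, 0.0605]
tcp_rot: [1.0, -0.001, -0.0, -0.0]
wrist_force: [1.5, -0.4, -1.6]
opening: 0.445
```

```bash
python3 st.py
```

```text
t 34.58 [ 0.6502 -0.0502  0.0605] xaxis deg -0.17 zax [-0.  0. -1.] F [ 1.5 -0.4 -1.6] op 0.445 q [ 0.23  0.71 -0.39  1.66  0.34  0.83 -0.3 ]
```

Call:
send_rows:
  rows: "-1 -0.1 0 0.05 0 0 0;-1 -0.1 0 0.12 0 0 0;-1 -0.1 0 0.2 0 0 0;-1 -0.1 0 0.2 0 0 0"

```text
t: 35.08
eef_pos: [0.6492, -0.0502, 0.0584]
tcp_rot: [1.0, -0.001, -0.0, -0.0]
wrist_force: [0.3, -0.1, -1.0]
opening: 0.447
```

Call:
send_rows:
  rows: "-1 0 0 0.05 0 0 0;-1 0 0 0.1 0 0 0;-1 0 0 0.15 0 0 0;-1 0 0 0.15 0 0 0"

```text
t: 35.58
eef_pos: [0.6493, -0.0502, 0.0577]
tcp_rot: [1.0, -0.002, 0.0, 0.0]
wrist_force: [-2.6, -0.3, 6.1]
opening: 0.443
```

Contact with the floor: release and retreat.

Call:
send_rows:
  rows: "0.9 0 0 0 0 0 0;0.9 0 0 0 0 0 0;0.9 0 0 0 0 0 0;0.9 0 0 0 0 0 0;1 0 0 -2 0 0 0;1 0 0 -5 0 0 0;1 0 0 -9 0 0 0;1 0 0 -14 0 0 0"

```text
t: 36.58
eef_pos: [0.6486, -0.0502, 0.1975]
tcp_rot: [1.0, -0.001, -0.001, -0.0]
wrist_force: [1.6, -0.0, -0.1]
opening: 1.0
```

Call:
send_rows:
  rows: "1 -4 5 0 0 0 0;1 -8 10 0 0 0 0;1 -12 15 0 0 0 0;1 -16 20 0 0 0 0;1 -19 25 0 0 0 0;1 -20 30 0 0 0 0;1 -20 32 0 0 0 0;1 -20 32 0 0 0 0"

```text
t: 37.58
eef_pos: [0.4482, -0.3705, 0.1967]
tcp_rot: [1.0, -0.003, 0.0, -0.0]
wrist_force: [-0.2, 0.5, -0.2]
opening: 0.997
```

```bash
python3 st.py;  python3 - <<'E'
from h import *
c=bot.camera('top');s=bot.camera('scene')
im=np.hstack([cv2.resize(c['pixels'][60:180,140:390],(400,192*1)),cv2.resize(s['pixels'][150:340,260:470],(400,362),interpolation=cv2.INTER_CUBIC)[:192]]) if 0 else np.vstack([cv2.resize(c['pixels'][55:180,140:390],(560,280)),cv2.resize(s['pixels'][140:330,260:620],(560,296))])[:,:,::-1]
cv2.imwrite('pics/l.png',cv2.convertScaleAbs(im,alpha=1.3))
p=[.6522,.0678,-.0252]
for n,y,h in(('mill',-.117,.096),('jar',-.039,.086),('tin',.039,.086),('pot',.117,.075)):
    P=np.r_[w(p,0,y),.012+h];a=(proj(c,P)-[140,55])*2.24;b=(proj(s,P)-[260,140])*1.5556+[0,280];print(n,a.round(),b.round())
E
```

```text
t 37.58 [ 0.4482 -0.3705  0.1967] xaxis deg -0.29 zax [ 0.  0. -1.] F [-0.2  0.5 -0.2] op 0.997 q [ 0.89  0.47 -0.42  1.71  0.22  1.01  0.39]
mill [438. 133.] [115. 472.]
jar [312. 116.] [167. 425.]
tin [189.  93.] [216. 378.]
pot [71. 78.] [258. 340.]
```

View pics/l.png

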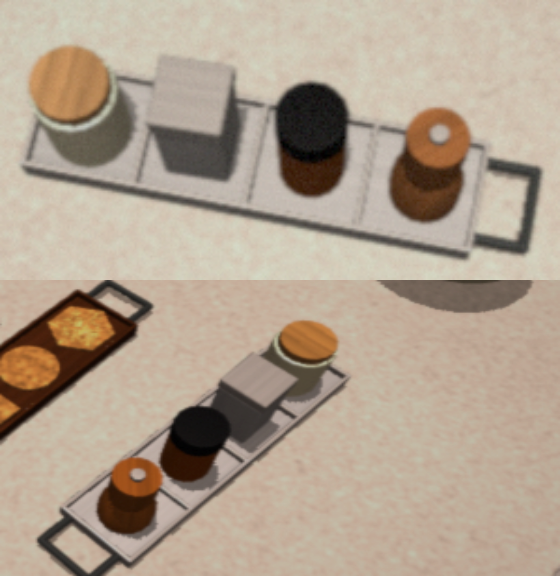

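All four tops match the predicted bay-centre projections in both views within a few pixels. The scene x values agree once corrected for the crop, which was cut to 300 px wide. Handing in.

```bash
python3 -c "
from bench import bot
print(bot.close_job())"
```

```text
the job is handed in; nothing more can be done
None
```

I moved all four to the new rack and handed the job in at about t = 38 s; no verdict was reported. Counted from the new rack's handle, the bays now hold mill, jar, tin and pot, the same order as on the old rack.

- **Last check:** in both cameras all four stood upright in their bays. Their tops were within about 2–4 mm of where a centred object should appear. The arm was clear, the gripper open, and the wrist force near zero.
- **Mill grip:** my first grip took only the nut on top. The fingertips sat about 27 mm higher than the TCP height and the stated overhang implied. I set the mill back on its pad, gripped it 28 mm lower and moved it normally.
- **Other grips:** the pot, tin and jar were probably held by the lid or cap for the same reason. They were not visibly disturbed, and I lowered each one until it touched the bay floor before letting go.
- **Pressing force:** setting the pot down read 21 N at the wrist, and putting the mill back on its pad read 19 N. The wrist limit is 120 N.
- **Pictures:** I viewed 16, two past the budget of 14; the extra ones went on the mill regrip and the final check.

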